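# Set up the micro-weld station

### The arm

A 6-joint arm with a two-finger parallel gripper is mounted at the origin on the work surface. World frame = base frame: x ahead of the robot, y to its left, z up, the work surface at z = 0. Lengths are in m, angles in rad, forces in N, time in s.
With the tool pointing down it reaches from about 0.35 to 0.975 m from the base axis. Payload 17.4 kg.
Tool frame: the origin (TCP) lies midway between the tips of the shut fingers; the grasp point (between the pads) lies 19 mm behind it; z points along the fingers, y is the line along which they close (so a half turn about z gives the same grasp; the last joint's range is limited). The gripper opens to 85 mm and grips with 20 to 120 N. Pads are 22 mm wide; open, the fingers measure 114 mm over their backs; the gripper's body (76 mm by 85 mm) begins 54 mm behind the grasp point. The pads swing forward as they close: fully open they stand 13 mm farther back than shut.
Start: joints at [-1.313, 0.116, 1.442, -0, 1.584, -0.038], TCP at [0.197, -0.646, 0.231] pointing down, gripper open.
Joint ranges: [-2.83, 2.83], [-0.83, 2.19], [0.07, 2.5], [-1.14, 4.28], [0.01, 3], [-2.97, 2.97]. Speed limits (rad/s): [1.89, 1.89, 2.22, 3.14, 3.14, 3.14].

### API

Orientations are given as a unit quaternion [x, y, z, w].
In Python, from workcell import bot, cams, sensors, ticket gives the robot as it stands (bot), with the cameras (cams), the readings (sensors) and the job (ticket).
- The arm moves only by the shell command python3 steer.py 'ROWS' [FORCE]. ROWS is rows parted by semicolons, their numbers by spaces, 1 to 12 of them, each of 7 numbers: dx, dy, dz in m, then a rotation vector rx, ry, rz in rad, then the opening from 0.0 (shut) to 1.0 (fully open); each row shifts and turns the commanded pose from where the row before left it, along the tool's axes as they then stand; what a row does not reach is not made up. A row lasts 1/12 s, in which the tool goes at most 0.0417 m and 0.125 rad, less where a joint would pass 70% of its speed; a pose out of reach is approached as far as the arm can. The fingers move at their own pace and stop on an object; FORCE is the grip in N (left out, the last holds). Time passes only in rows, so rows that do not move let the fingers close. It prints the time, the measured TCP pose, the force, the opening and the grip force at its end.
- sensors.get_state(): the state, without advancing time (a new reading comes with each control period).
- cams.capture(name): name is "scene" or "side" or "wrist"; returns a dict with "image" (420x560x3 uint8, blue, green, red), "fovy" (degrees; the focal length in pixels is half the picture's height over the tangent of half this angle, whatever the lens; pixels are square), "cx", "cy" (the principal point, pixels), "R" (3x3) and "t" (3): a world point X has camera coordinates R X + t. Camera axes: x right, y down, z forward; pixel columns grow to the right and rows downward; lengths in m; the calibration is good to about 2 mm. A picture is of the moment at which its call begins. There is no depth.
- ticket.job_done(): hands the job in; it is judged then, once.
The state is a dict: "time": time; "qpos": joint angles; "joint_vel": joint speeds; "joint_torque": joint torques, N m; "tcp_pos": TCP position; "eef_rot": TCP orientation; "contact_force": force on the tool from outside, world axes, zero at the start; "torque": the same for the moment, N m; "gripper_width": opening from 0.0 (shut) to 1.0 (fully open); "gripper_force": force on a finger pad.
Only numpy, scipy, OpenCV 4.12 (cv2) and the standard library are available. Lean on these libraries where they do the work, as an engineer would, in place of code of your own. Each camera call takes 0.05 s, during which the arm holds its last target. There are 200 camera calls.

### The job

Set up the weld station: take the aluminium work plate from its sloping rack, hook its lower edge under the lip of the steel tray and lower the other edge until the plate lies flat on the tray floor. Then stand the flanged steel bushing upright on the plate, flange down, exactly midway between the two copper-topped contact posts and in line with them. Do not let the plate or the bushing drop, and leave the plain sleeve, the glass jar and the screwdriver where they are.

Things in the scene. Friction and masses are not known exactly. Their poses are not given: they have to be found in the camera images.
- plate: Loose aluminium plate 150 (its x) x 110 (y) x 5 mm, about 0.3 kg. A grip bar 12 mm thick (x), 70 long (y), stands on its upper face, from 5 to 35 mm above the underside, centred at plate x = -25, y = 0. Origin: centre of underside; z out of the upper face. It starts leaning in the rack at 30 degrees, its -x edge low towards the robot. That low -x edge goes under the lip, bar up.
- rack: Fixed grey plastic rack, 150 x 110 mm foot, left or right of the tray. Its top slopes 30 degrees, low towards its -x; a ledge at the low end, 4 mm high, lower than the plate's upper face, stops the plate. Origin: centre of underside, on the bench; the plate's origin starts 50 mm above it.
- tray: Fixed dark steel tray 180 (its x) x 138 mm (y). Origin: centre of underside, on the bench; -x is the robot's side. Floor 6 mm above origin, inside x -78 to 78, y -59 to 59 mm. Side and +x walls are 11 mm high over the bench; the -x wall carries the lip. Seated, the plate's axes agree with the tray's and its origin lies 6 mm above the tray's, with 3 mm play each way in x, 4 mm in y.
- lip (a point): Middle of the inner lower edge of the lip along the tray's -x wall, at tray x = -66, y = 0, z = 20 mm. The lip reaches 12 mm inwards from the wall along the tray's whole width; its underside is 14 mm above the tray floor, its top 27 mm above the bench.
- posts: Two equal fixed upright contact posts, 72 mm high, on one U-shaped steel foot that passes round the tray's +x side: foot block 44 x 40, stem 22, copper head 26 x 30 mm. Axes at y = +118 and -118 mm, x = 0. Origin: at bench height, exactly midway between the posts; y runs along their line. The midpoint lies over the tray's +x half, off its middle, slightly turned.
- bushing: Loose turned steel bushing, 45 mm high, about 0.22 kg: a flange 48 mm in diameter and 8 mm thick at the foot, and above it a plain round body 30 mm in diameter up to the top. Origin: centre of the underside of the flange; z up. It starts upright on the bench, on the side of the tray where the rack is not.
- sleeve: Bystander: plain steel sleeve with no flange, 40 mm in diameter and 30 mm high, upright on the bench. Origin: centre of the underside.
- jar: Bystander: glass jar with steel cap, 56 mm in diameter, 70 mm high. Origin: centre of the underside.
- driver: Bystander: screwdriver with black handle, 170 mm long, lying on the bench between the robot and the tray.

How it is judged:
By the outcome, as a careful person would: the job done as asked, in the order asked, and still so for the second after the job is handed in, with the robot touching nothing.
It also fails if it takes over 62 s, if anything falls off the work surface, if the arm or the gripper's body presses on something with over 40 N, if the wrist force passes 120 N, or if a joint passes its speed limit or range.

## Working session

There is one attempt and no reset: what is moved stays moved. The work goes in short steps, Python scripts to look and compute and a shell command to move; the robot and the scene stay as the last step left them, time stands still between calls to the robot, and variables do not carry over. Pictures are saved under pics/ and viewed, at most 10 in all, crops included, and the job is handed in when it is done.

```bash
ls; mkdir -p pics
python3 - <<'E'
from workcell import bot, cams, sensors, ticket
import cv2,numpy as np,pickle
d={}
for n in("scene","side","wrist"):
    c=cams.capture(n);d[n]=c
    print(n,c["fovy"],c["cx"],c["cy"],"cam pos",(-c["R"].T@c["t"]).round(3),"fwd",c["R"][2].round(2))
pickle.dump(d,open("c0.pkl","wb"))
cv2.imwrite("pics/scene0.png",d["scene"]["image"]);cv2.imwrite("pics/side0.png",d["side"]["image"])
s=sensors.get_state();print({k:np.round(v,3) for k,v in s.items()})
E
```

```text
pics
steer.py
workcell.py
scene 46.24419360198747 287.46162313665246 220.3349960848305 cam pos [ 1.008 -0.824  0.78 ] fwd [-0.37  0.7  -0.61]
side 49.894544988831505 278.16347697872055 204.32731351180243 cam pos [0.206 0.724 0.678] fwd [ 0.36 -0.73 -0.59]
wrist 64.44643448802483 278.79547099815346 212.44095630431752 cam pos [ 0.265 -0.624  0.373] fwd [-0.26 -0.08 -0.96]
{'time': np.float64(0.15), 'qpos': array([-1.313,  0.116,  1.442,  0.   ,  1.584, -0.038]), 'joint_vel': array([ 0.001, -0.002,  0.   , -0.001,  0.001, -0.001]), 'joint_torque': array([ 0.0000e+00, -7.3250e+01, -6.3285e+01, -0.0000e+00,  5.0000e-03,
       -0.0000e+00]), 'tcp_pos': array([ 0.197, -0.646,  0.231]), 'eef_rot': array([ 0.989,  0.147, -0.   , -0.   ]), 'contact_force': array([ 0.003, -0.191,  0.27 ]), 'torque': array([0.101, 0.005, 0.024]), 'gripper_force': np.float64(0.0), 'gripper_width': np.float64(0.998)}
```

View pics/scene0.png

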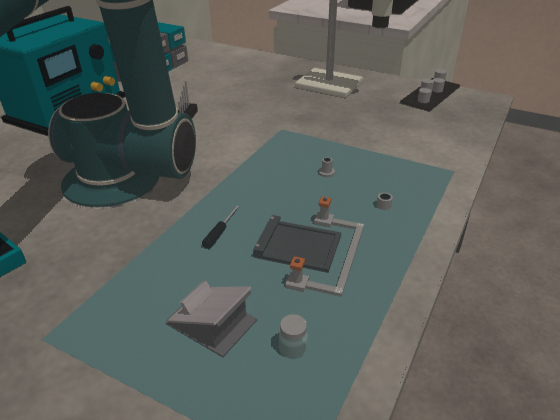

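View pics/side0.png

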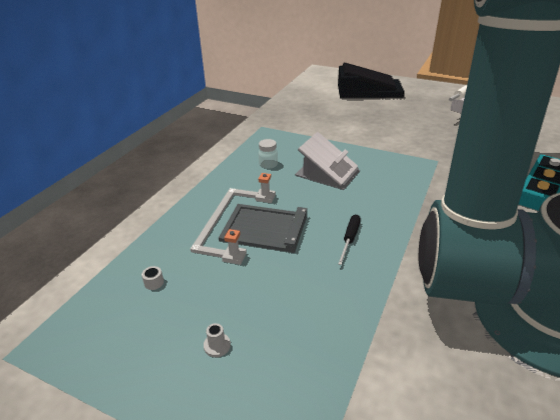

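The scene view shows the plate and bar on the rack at about (210,305). The tray is at (298,245), with its lip on the left edge near (265,235). Post heads are at (325,203) and (298,264), the bushing at (327,167), sleeve (385,201), jar (293,335) and driver (220,228). In the side view the plate is at (325,158), tray (265,228), post heads (232,236) and (264,178), and bushing (216,340).

```bash
cat > h.py <<'E'
import numpy as np,cv2,pickle
from scipy.spatial.transform import Rotation as Ro
def K(c): f=c["image"].shape[0]/2/np.tan(np.radians(c["fovy"]/2)); return f
def ray(c,p):
    f=K(c); d=c["R"].T@np.array([(p[0]-c["cx"])/f,(p[1]-c["cy"])/f,1.]); return -c["R"].T@c["t"],d/np.linalg.norm(d)
def plane(c,p,z):
    o,d=ray(c,p); return o+d*(z-o[2])/d[2]
def tri(*cp):
    A=np.zeros((3,3));b=np.zeros(3);rs=[ray(c,p) for c,p in cp]
    for o,d in rs: P=np.eye(3)-np.outer(d,d);A+=P;b+=P@o
    X=np.linalg.solve(A,b); return X,max(np.linalg.norm(np.cross(X-o,d)) for o,d in rs)
def proj(c,X):
    q=c["R"]@np.asarray(X)+c["t"];return np.array([c["cx"],c["cy"]])+K(c)*q[:2]/q[2]
def big(c,x0,y0,w,h,s): return cv2.resize(c["image"][y0:y0+h,x0:x0+w],None,fx=s,fy=s,interpolation=cv2.INTER_CUBIC)
E
python3 - <<'E'
from h import *
d=pickle.load(open("c0.pkl","rb"));a,b=d["scene"],d["side"]
print("postL",tri((a,(325,201)),(b,(232,235))))
print("postR",tri((a,(298,262)),(b,(265,177))))
print("bush top",tri((a,(327,159)),(b,(215,330))))
print("sleeve top",tri((a,(386,196)),(b,(152,272))))
print("jar top",tri((a,(293,323)),(b,(267,145))))
for n,p in dict(traynearL=(274,218),trayfarL=(341,233),trayfarR=(327,269),traynearR=(254,250)).items(): print(n,plane(a,p,.011 if 'far' in n else .02).round(3))
print("plate corner top far R? ", tri((a,(251,291)),(b,(313,136)))," ",plane(b,(358,166),.09))
m1=big(a,155,270,110,85,5);m2=big(b,290,125,75,70,5)
im=np.zeros((600,800,3),np.uint8);im[:425,:550]=m1
cv2.imwrite("pics/a.png",np.hstack([big(a,160,275,100,78,4),big(b,285,125,90,78,4)]))
E
```

```text
postL (array([0.62698256, 0.10291287, 0.06313481]), np.float64(0.000930178232047119))
postR (array([ 0.66671265, -0.12913146,  0.06389514]), np.float64(0.0020519638284751196))
bush top (array([0.53677618, 0.31971599, 0.04465315]), np.float64(0.0011369709571406852))
sleeve top (array([0.74217059, 0.23899088, 0.03006985]), np.float64(0.00271243056019505))
jar top (array([ 0.73546744, -0.28236364,  0.06451738]), np.float64(5.2394802666058884e-05))
traynearL [0.521 0.032 0.02 ]
trayfarL [0.69  0.066 0.011]
trayfarR [ 0.712 -0.067  0.011]
traynearR [ 0.538 -0.096  0.02 ]
plate corner top far R?  (array([ 0.62439695, -0.29026061,  0.10781709]), np.float64(0.02324798251791678))   [ 0.454899   -0.23204754  0.09      ]
```

View pics/a.png

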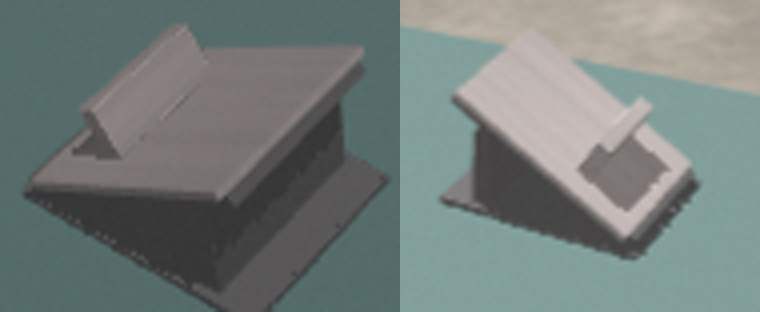

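Crop (×4): the plate's corners are clear. The scene view gives high edge +y (250.5,287.5), high edge −y (215,324) and low edge −y (166,322). The side view gives high +y (299,149.5), high −y (317.5,133), low +y (341,185) and low −y (358,167).

```bash
python3 - <<'E'
from h import *
d=pickle.load(open("c0.pkl","rb"));a,b=d["scene"],d["side"]
for n,p,q in [("hi+y",(250.5,287.5),(298.75,149.5)),("hi-y",(215,324),(317.5,133)),("lo-y",(166,322),(358.25,167))]: print(n,tri((a,p),(b,q)))
E
python3 steer.py '.0317 -.0217 -.0087 0 0 0 1;.0317 -.0217 -.0087 0 0 0 1;.0317 -.0217 -.0087 0 0 0 1;.0317 -.0217 -.0087 0 0 0 1;.0317 -.0217 -.0087 0 0 0 1;.0317 -.0217 -.0087 0 0 0 1;.0317 -.0217 -.0087 0 0 0 1;.0317 -.0217 -.0087 0 0 0 1;.0317 -.0217 -.0087 0 0 0 1;.0317 -.0217 -.0087 0 0 0 1;.0317 -.0217 -.0087 0 0 0 1;.0317 -.0217 -.0087 0 0 0 1'
python3 steer.py '.0317 -.0217 -.0087 0 0 0 1;.0317 -.0217 -.0087 0 0 0 1;.0317 -.0217 -.0087 0 0 .0 1;0 0 0 0 0 .1 1;0 0 0 0 0 .1 1;0 0 0 0 0 .1 1;0 0 0 0 0 0 1;0 0 0 0 0 0 1'
python3 - <<'E'
from workcell import bot, cams, sensors, ticket
from h import *
c=cams.capture("wrist");pickle.dump(c,open("w1.pkl","wb"));cv2.imwrite("pics/w1.png",c["image"])
E
```

```text
hi+y (array([ 0.62827849, -0.25792323,  0.08566175]), np.float64(0.0010946696518781976))
hi-y (array([ 0.61777472, -0.36630427,  0.08582139]), np.float64(0.0018655548541199958))
lo-y (array([ 0.48659912, -0.35701042,  0.01001358]), np.float64(0.0001436156141142434))
time: 1.15
tcp_pos: [0.4855, -0.284, 0.3361]
eef_rot: [0.989, 0.147, 0.0, 0.0]
contact_force: [-0.1, -0.7, 0.8]
gripper_width: 1.002
gripper_force: 0.0
time: 1.82
tcp_pos: [0.5567, -0.1957, 0.3616]
eef_rot: [1.0, -0.001, -0.0, -0.0]
contact_force: [-0.2, -0.0, 0.8]
gripper_width: 0.999
gripper_force: 0.0
```

View pics/w1.png

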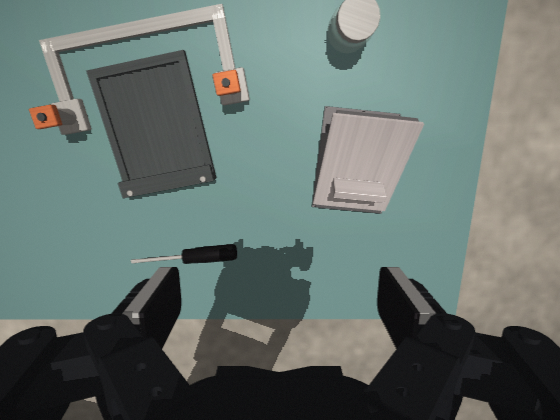

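Wrist view from above: plate corners are about (334,111), (423,122), (384,213) and (313,207), and the bar is near (357,190). The tray is dark, with corners at (88,68), (185,52), (215,182) and (122,197). Copper heads are at (45,117) and (227,83). I'll take a second wrist view offset in y.

```bash
python3 steer.py '-.01 -.036 0 0 0 0 1;-.01 -.036 0 0 0 0 1;-.01 -.036 0 0 0 0 1;-.01 -.036 0 0 0 0 1;0 0 0 0 0 0 1;0 0 0 0 0 0 1'
python3 - <<'E'
from workcell import bot, cams, sensors, ticket
from h import *
c=cams.capture("wrist");pickle.dump(c,open("w2.pkl","wb"))
for n in("w1","w2"):
    c=pickle.load(open(n+".pkl","rb"));im=c["image"];h=cv2.cvtColor(im,cv2.COLOR_BGR2HSV)
    for p in [(370,150),(360,192),(358,183),(320,200),(150,110),(170,180),(230,83),(400,240)]:
        if n=="w1":print(p,im[p[1],p[0]],h[p[1],p[0]])
    top=np.zeros((600,800,3),np.uint8)
    if n=="w1": A=big(c,300,95,133,130,3)
    else: B=big(c,390,95,133,130,3); cv2.imwrite("pics/w2f.png",np.vstack([np.hstack([A,B]),np.zeros((5,798,3),np.uint8)]));cv2.imwrite("pics/w2.png",im)
E
```

```text
time: 2.37
tcp_pos: [0.5169, -0.0504, 0.3624]
eef_rot: [1.0, 0.0, 0.001, 0.0]
contact_force: [0.2, 0.0, 0.2]
gripper_width: 0.999
gripper_force: 0.0
(370, 150) [163 168 177] [ 11  20 177]
(360, 192) [172 176 187] [  8  20 187]
(358, 183) [175 180 192] [  9  23 192]
(320, 200) [165 169 179] [  9  20 179]
(150, 110) [79 81 76] [78 16 81]
(170, 180) [77 78 74] [83 13 78]
(230, 83) [ 76 117 205] [ 10 160 205]
(400, 240) [142 146 113] [ 86  58 146]
```

View pics/w2f.png

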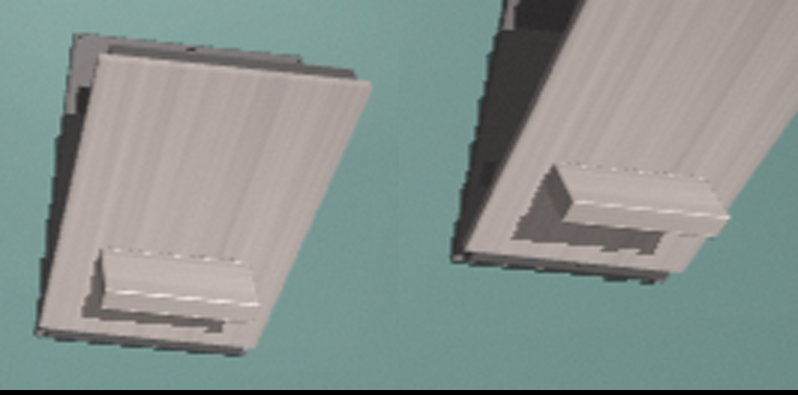

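The enlarged pair shows all four top corners in w1: (333,113), (424,123), (383,211) and (314,204). In w2 the low edge runs from (468,250)/3 to (685,270)/3 within the crop. Next I'll fit the edges with masks.

```bash
cat >> h.py <<'E'
def quad(mask,corners,tol=2.5,trim=.12):
    """refine hand-picked corners: robust lines through contour points near each side"""
    cs,_=cv2.findContours(mask.astype(np.uint8),cv2.RETR_LIST,cv2.CHAIN_APPROX_NONE)
    P=np.vstack([c[:,0] for c in cs]).astype(float);C=np.array(corners,float);L=[];n=len(C)
    for i in range(n):
        a,b=C[i],C[(i+1)%n];u=(b-a)/np.linalg.norm(b-a);w=np.array([-u[1],u[0]]);l=np.linalg.norm(b-a)
        s=(P-a)@u;k=(abs((P-a)@w)<tol)&(s>trim*l)&(s<(1-trim)*l)
        v=cv2.fitLine(P[k].astype(np.float32),cv2.DIST_HUBER,0,.01,.01).ravel();L.append(np.cross([v[2],v[3],1],[v[2]+v[0],v[3]+v[1],1]))
    r=[np.cross(L[i-1],L[i]) for i in range(n)];return np.array([q[:2]/q[2] for q in r])
E
python3 - <<'E'
from h import *
c1,c2=[pickle.load(open(n+".pkl","rb")) for n in("w1","w2")]
X0=[(333.3,113.3),(424,122.7),(383.3,211),(314,204)]
def pm(c):
    h=cv2.cvtColor(c["image"],cv2.COLOR_BGR2HSV);return (h[...,2]>150)&(h[...,1]<40)
q1=quad(pm(c1),X0);print(q1.round(1))
# predict corners in w2 at assumed heights
z=[.092,.092,.017,.017];g=[proj(c2,plane(c1,p,h)) for p,h in zip(q1,z)];print(np.round(g,1))
q2=quad(pm(c2),g,tol=6);print(q2.round(1))
T=np.array([tri((c1,p),(c2,q))[0] for p,q in zip(q1,q2)]);print(T.round(4),[round(tri((c1,p),(c2,q))[1],4) for p,q in zip(q1,q2)])
print("edge lens",[np.linalg.norm(T[i]-T[i-1]).round(4) for i in range(4)])
for c,n in((c1,1),(c2,2)):
    h=cv2.cvtColor(c["image"],cv2.COLOR_BGR2HSV)
    m=((h[...,2]<110)&(h[...,1]<45)).astype(np.uint8);m[260:]=0
    for k in cv2.findContours(m,cv2.RETR_EXTERNAL,cv2.CHAIN_APPROX_NONE)[0]:
        if cv2.contourArea(k)>3000: print(n,"tray",cv2.approxPolyDP(k,4,True)[:,0].tolist())
    o=((h[...,1]>120)&(h[...,0]<20)).astype(np.uint8)
    for k in cv2.findContours(o,cv2.RETR_EXTERNAL,cv2.CHAIN_APPROX_NONE)[0]:
        if cv2.contourArea(k)>100:
            x,y,w,hh=cv2.boundingRect(k);f=np.zeros_like(o);cv2.drawContours(f,[k],-1,1,-1);hole=f*(1-o);M=cv2.moments(hole,True)
            print(n,"cu",cv2.boundingRect(k),"hole",M["m00"],(M["m10"]/M["m00"],M["m01"]/M["m00"]) if M["m00"] else 0)
im=c2["image"];cv2.imwrite("pics/tray.png",np.hstack([big(c1,75,40,150,165,2.6),big(c2,160,40,150,165,2.6)]))
E
```

```text
[[333.6 112.8]
 [424.6 122.5]
 [384.8 210.2]
 [313.5 203.4]]
[[461.   77.5]
 [553.3  87.8]
 [484.6 184.9]
 [412.4 177.7]]
[[461.   78.1]
 [551.2  88.1]
 [487.8 180.6]
 [412.2 177.7]]
[[ 0.6314 -0.2598  0.0917]
 [ 0.6206 -0.3715  0.0854]
 [ 0.4986 -0.3483  0.0361]
 [ 0.5014 -0.247   0.016 ]] [np.float64(0.0004), np.float64(0.0001), np.float64(0.0024), np.float64(0.0)]
edge lens [np.float64(0.151), np.float64(0.1124), np.float64(0.1337), np.float64(0.1033)]
1 tray [[184, 50], [86, 71], [121, 175], [122, 197], [215, 178]]
1 cu (29, 105, 33, 24) hole 65.0 (41.07692307692308, 116.50769230769231)
1 cu (213, 70, 27, 26) hole 60.0 (225.41666666666666, 82.01666666666667)
2 tray [[290, 18], [191, 39], [221, 171], [313, 153]]
2 cu (142, 71, 30, 25) hole 62.0 (154.0483870967742, 82.69354838709677)
2 cu (333, 34, 26, 28) hole 64.0 (346.59375, 46.59375)
```

View pics/tray.png

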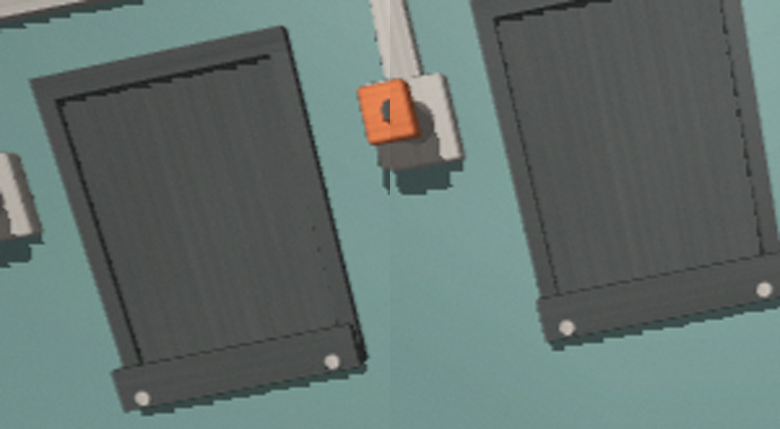

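The enlarged tray shows the lip with two pale screws: w1 (129.6,193.1) and (202.7,178.8), w2 (228.1,165.8) and (303.8,151.2). The lip's inner corners in w1 are (118.5,182.7) and (210.4,165), and the far rim corners are (87,71) and (184.6,50.4).

```bash
cat > fit.py <<'E'
from h import *
def fit2(local,world):
    l,w=np.array(local)[:,:2],np.array(world)[:,:2];a,b=l-l.mean(0),w-w.mean(0)
    th=np.arctan2((a[:,0]*b[:,1]-a[:,1]*b[:,0]).sum(),(a*b).sum());R=np.array([[np.cos(th),-np.sin(th)],[np.sin(th),np.cos(th)]])
    t=w.mean(0)-R@l.mean(0);return t,th,(w-(l@R.T+t))*1e3
E
python3 - <<'E'
from fit import *
c1,c2=[pickle.load(open(n+".pkl","rb")) for n in("w1","w2")]
def screw(c,p):
    x,y=map(int,np.round(p));g=c["image"][y-6:y+7,x-6:x+7].mean(2);w=np.clip(g-100,0,None);w[:, :]*=(np.hypot(*np.mgrid[-6:7,-6:7])<4.5)
    yy,xx=np.mgrid[-6:7,-6:7];return x+(w*xx).sum()/w.sum(),y+(w*yy).sum()/w.sum()
for p,q in [((129.6,193.1),(228.1,165.8)),((202.7,178.8),(303.8,151.2))]:
    a,b=screw(c1,p),screw(c2,q);print("screw",np.round(a+b,1),tri((c1,a),(c2,b)))
S=[tri((c1,screw(c1,p)),(c2,screw(c2,q)))[0] for p,q in [((129.6,193.1),(228.1,165.8)),((202.7,178.8),(303.8,151.2))]]
print("screw span",np.linalg.norm(S[0]-S[1]),"mid",np.mean(S,0),"yaw",np.arctan2(*( -(S[0]-S[1])[:2]*[1,-1])))
print("far corners tri",[tri((c1,p),(c2,q)) for p,q in [((86,71),(191,39)),((184.6,50.2),(290,18))]])
loc=[(-66,69),(-66,-69),(90,69),(90,-69),(-66,69),(90,69),(90,-69),(-66,-69)]
pts=[plane(c1,(118.5,182.7),.027),plane(c1,(210.4,165),.027),plane(c1,(86.6,71),.011),plane(c1,(184.6,50.3),.011),plane(c2,(216.9,154.2),.027),plane(c2,(191,39),.011),plane(c2,(290,18),.011),plane(c2,(310,137.3),.027)]
t,th,r=fit2(np.array(loc)/1e3,pts);print("TRAY",t.round(4),np.degrees(th).round(2));print(r.round(1).tolist())
q=[(333.6,112.8),(424.6,122.5),(384.8,210.2),(313.5,203.4)]
pp=[plane(c1,p,z) for p,z in zip(q,[.0918,.0918,.0168,.0168])];C=np.cos(np.pi/6);
pp+=[plane(c2,(461,78.1),.0918),plane(c2,(412.2,177.7),.0168)]
l=[(75*C-2.5,55),(75*C-2.5,-55),(-75*C-2.5,-55),(-75*C-2.5,55)];l+=[l[0],l[3]]
t,th,r=fit2(np.array(l)/1e3,pp);print("PLATE origin",t.round(4),np.degrees(th).round(2));print(r.round(1).tolist())
H=[((41.1,116.5),(154.05,82.7)),((225.4,82.0),(346.6,46.6))]
W=[tri((c1,a),(c2,b)) for a,b in H];print(W)
W=[(plane(c1,a,.072)+plane(c2,b,.072))/2 for a,b in H];print("cast",W,np.linalg.norm(W[0]-W[1]),"mid",(W[0]+W[1])/2)
E
```

```text
screw [129.3 192.8 227.6 165.6] (array([0.52078317, 0.02372289, 0.02830069]), np.float64(8.674463461699633e-05))
screw [202.3 178.6 303.5 150.9] (array([ 0.54162904, -0.08429789,  0.02850883]), np.float64(6.102652965630479e-05))
screw span 0.11001401480557324 mid [ 0.5312061  -0.0302875   0.02840476] yaw 0.19063670309409603
far corners tri [(array([0.68730975, 0.06749227, 0.01507529]), np.float64(1.5151102416045401e-05)), (array([ 0.71607261, -0.064485  , -0.00088803]), np.float64(0.0002842557485739156))]
TRAY [ 0.6128 -0.0157] 10.85
[[0.5, -1.5], [0.1, -0.9], [-0.4, -0.1], [-0.6, -1.1], [1.8, -1.1], [-0.1, -0.5], [-0.8, 2.5], [-0.6, 2.8]]
PLATE origin [ 0.5635 -0.3081] -5.71
[[0.6, -0.1], [0.4, 0.2], [-0.2, 0.6], [-0.4, -0.3], [-0.1, -0.3], [-0.4, -0.1]]
[(array([0.62787192, 0.10319929, 0.06929288]), np.float64(1.6733028921211286e-05)), (array([ 0.66803564, -0.12979742,  0.07022376]), np.float64(2.4886151736244912e-05))]
cast [array([0.62774634, 0.10179644, 0.072     ]), array([ 0.66778892, -0.12976707,  0.072     ])] 0.23500014675275482 mid [ 0.64776763 -0.01398531  0.072     ]
```

Measurements hold together:

| Item | Position | Check |
|---|---|---|
| Plate corners | z 91.7 / 16 mm | expected 91.8 / 16.8 mm |
| Post heads | about 70 mm high, 235 mm apart | expected 72 and 236 mm |
| Screws on the lip | 28 mm high | lip top is 27 mm |
| Tray | (0.6128,−0.0157), yaw 10.9° | residuals up to 2.8 mm |
| Posts midpoint | (0.6478,−0.0140), yaw 9.8° | – |

Next I'll plan the plate grasp.

```bash
cat > go.py <<'E'
from fit import *
def delta(p,R,s=None,step=.04,rot=.12):
    from workcell import bot, cams, sensors, ticket
    s=s or sensors.get_state();R0=Ro.from_quat(s["eef_rot"]);d=R0.inv().apply(np.array(p)-s["tcp_pos"]);v=(R0.inv()*R).as_rotvec()
    print("T",d.round(4),"rows",(np.linalg.norm(d)/step).round(1),"| R",v.round(4),"rows",(np.linalg.norm(v)/rot).round(1))
def frame(yaw,pitch): # object axes: yaw, nose (+x) up by pitch ; degrees
    return Ro.from_euler("ZY",[yaw,-pitch],degrees=True)
FL=Ro.from_matrix(np.array([[0,1,0],[1,0,0],[0,0,-1.]]))  # tool x=+yp, tool y=+xp, tool z=-n (columns)
def platepose(o,yaw,pitch,h=.009,back=0):
    F=frame(yaw,pitch);return np.array(o)+F.apply([-.025,0,h+back]),F*FL
E
python3 - <<'E'
from go import *
p,R=platepose([.5635,-.3081,.05],-5.7,30,back=.11);print(p,R.as_matrix().round(2).tolist());delta(p,R)
E
```

```text
[ 0.48275061 -0.30004014  0.14055702] [[0.1, 0.86, 0.5], [1.0, -0.09, -0.05], [-0.0, 0.5, -0.87]]
T [-0.0344  0.2486  0.2215] rows 8.4 | R [-0.424   0.3844 -1.436 ] rows 12.9
```

```bash
python3 steer.py '-.0038 .0276 .0246 0 0 0 1;-.0038 .0276 .0246 0 0 0 1;-.0038 .0276 .0246 0 0 0 1;-.0038 .0276 .0246 0 0 0 1;-.0038 .0276 .0246 0 0 0 1;-.0038 .0276 .0246 0 0 0 1;-.0038 .0276 .0246 0 0 0 1;-.0038 .0276 .0246 0 0 0 1;-.0038 .0276 .0246 0 0 0 1;0 0 0 -.0326 .0296 -.1105 1;0 0 0 -.0326 .0296 -.1105 1;0 0 0 -.0326 .0296 -.1105 1'
python3 steer.py '0 0 0 -.0326 .0296 -.1105 1;0 0 0 -.0326 .0296 -.1105 1;0 0 0 -.0326 .0296 -.1105 1;0 0 0 -.0326 .0296 -.1105 1;0 0 0 -.0326 .0296 -.1105 1;0 0 0 -.0326 .0296 -.1105 1;0 0 0 -.0326 .0296 -.1105 1;0 0 0 -.0326 .0296 -.1105 1;0 0 0 -.0326 .0296 -.1105 1;0 0 0 -.0326 .0296 -.1105 .5;0 0 0 0 0 0 .5;0 0 0 0 0 0 .5'
python3 - <<'E'
from workcell import bot, cams, sensors, ticket
from go import *
c=cams.capture("wrist");pickle.dump(c,open("w3.pkl","wb"))
cv2.imwrite("pics/w3.png",c["image"])
p,R=platepose([.5635,-.3081,.05],-5.7,30);delta(p,R);print(sensors.get_state()["qpos"].round(2))
F=frame(-5.7,30)
for q in [(-31,35),(-31,-35),(-19,-35),(-19,35)]: print(proj(c,np.array([.5635,-.3081,.05])+F.apply(np.array([q[0],q[1],35])/1e3)).round(1))
E
```

```text
time: 3.42
tcp_pos: [0.4813, -0.3017, 0.1392]
eef_rot: [0.984, 0.165, 0.044, 0.049]
contact_force: [0.1, 0.6, -0.2]
gripper_width: 1.003
gripper_force: 0.0
time: 4.42
tcp_pos: [0.4812, -0.3012, 0.14]
eef_rot: [0.719, 0.645, 0.173, 0.191]
contact_force: [1.5, -0.2, -0.2]
gripper_width: 0.604
gripper_force: 0.0
T [0.0013 0.0013 0.1103] rows 2.8 | R [-0.0022  0.0027 -0.0087] rows 0.1
[-0.76 -0.35  2.08  0.36  1.02 -0.78]
[271.5 169.5]
[272.9 263.8]
[289.1 263.7]
[289.1 169.4]
```

View pics/w3.png

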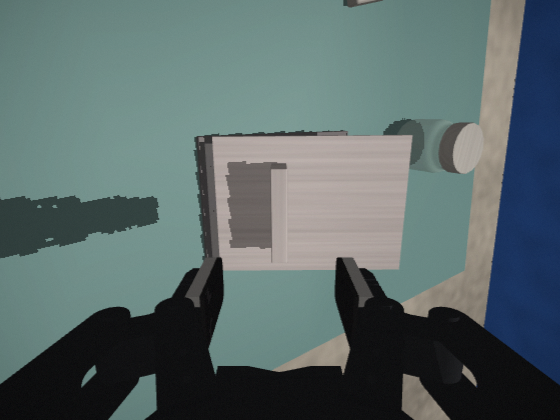

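The wrist view shows the bar top at columns 271–287, rows 165–263, against a prediction of 271.5–289 and 169–264. It is centred between the fingers (about 280), so I'll descend and grip.

```bash
python3 steer.py '.0013 .0013 .03 0 0 -.008 .5;0 0 .03 0 0 0 .5;0 0 .025 0 0 0 .5;0 0 .015 0 0 0 .5;0 0 .01 0 0 0 .5;0 0 0 0 0 0 .5' && python3 steer.py '0 0 0 0 0 0 .3;0 0 0 0 0 0 .2;0 0 0 0 0 0 .1;0 0 0 0 0 0 0;0 0 0 0 0 0 0;0 0 0 0 0 0 0;0 0 0 0 0 0 0' 70
```

```text
time: 4.97
tcp_pos: [0.5381, -0.3037, 0.0437]
eef_rot: [0.715, 0.65, 0.172, 0.191]
contact_force: [-0.9, 0.7, -0.1]
gripper_width: 0.503
gripper_force: 0.0
time: 5.55
tcp_pos: [0.538, -0.3046, 0.0473]
eef_rot: [0.714, 0.65, 0.173, 0.193]
contact_force: [-7.0, 2.1, 8.0]
gripper_width: 0.127
gripper_force: 69.6
```

```bash
python3 - <<'E'
from workcell import bot, cams, sensors, ticket
from go import *
s=sensors.get_state();F=frame(-5.7,30);print((F.inv().apply(s["tcp_pos"]-np.array([.5635,-.3081,.05]))*1e3).round(1), np.degrees((F*FL).inv()*Ro.from_quat(s["eef_rot"]).as_rotvec() if 0 else ((F*FL).inv()*Ro.from_quat(s["eef_rot"])).as_rotvec()).round(2))
E
python3 steer.py '0 0 -.005 0 0 0 0;0 0 -.01 0 0 0 0;0 0 -.015 0 0 0 0;0 0 -.02 0 0 0 0;0 0 -.02 0 0 0 0;0 0 -.02 0 0 0 0;0 0 -.02 0 0 0 0;0 0 -.02 0 0 0 0;0 0 0 0 0 0 0;0 0 0 0 0 0 0'
python3 - <<'E'
from workcell import bot, cams, sensors, ticket
from go import *
s=sensors.get_state()
a,b,w=[cams.capture(n) for n in("scene","side","wrist")];pickle.dump((a,b,w,s),open("lift.pkl","wb"))
im=np.hstack([cv2.resize(w["image"],(400,300)),big(b,270,60,120,90,400/120)]);cv2.imwrite("pics/lift.png",im)
E
```

```text
[-23.6   1.   10.5] [-0.04 -0.11 -0.32]
time: 6.38
tcp_pos: [0.4732, -0.298, 0.1599]
eef_rot: [0.714, 0.65, 0.173, 0.194]
contact_force: [-0.1, 0.1, -2.9]
gripper_width: 0.127
gripper_force: 68.3
```

View pics/lift.png

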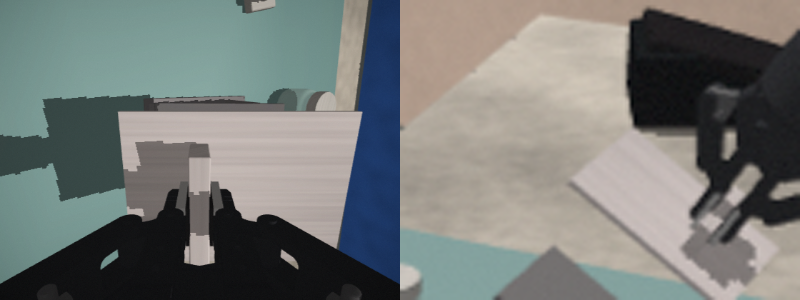

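The plate is held clear of the rack: wrench 2.9 N, matching 0.3 kg. In the full wrist image its +y edge runs from about (167,157) to (507,157), which lets me measure the plate in the tool frame.

```bash
cat > hand.py <<'E'
from go import *
from scipy.optimize import brentq
def inhand(w,s,C,vals=(140,40),n=3):
    h=cv2.cvtColor(w["image"],cv2.COLOR_BGR2HSV);m=(h[...,1]<vals[1])&(h[...,2]>vals[0])
    q=quad(m,C,tol=4,trim=.05)[1:3];print("corners px",q.round(2))
    R0=Ro.from_quat(s["eef_rot"]);
    def tool(p,d):
        o,r=ray(w,p);o=R0.inv().apply(o-s["tcp_pos"]);r=R0.inv().apply(r);return o+r*(d-o[2])/r[2]
    f=lambda d:np.linalg.norm(tool(q[0],d)-tool(q[1],d))-.15
    d=brentq(f,-.06,.08);A,B=tool(q[0],d),tool(q[1],d);M=(A+B)/2
    ang=np.degrees(np.arctan2(B[0]-A[0],B[1]-A[1]))
    print("top face at tool z",d.round(4),"-x,+y corner",A.round(4),"+x,+y",B.round(4),"skew deg",ang.round(2))
    print("plate centre in tool x,y",(M-[ .055*np.cos(np.radians(ang)),-.055*np.sin(np.radians(ang)),0]).round(4))
E
python3 - <<'E'
from hand import *
a,b,w,s=pickle.load(open("lift.pkl","rb"))
h=cv2.cvtColor(w["image"],cv2.COLOR_BGR2HSV)
for p in [(160,200),(180,200),(185,240),(172,280),(300,150),(300,165),(480,300),(500,250)]: print(p,h[p[1],p[0]])
inhand(w,s,[(176,295),(166.6,156.8),(507,157),(480,320)],(100,40))
for n,c in(("scene",a),("side",b)):
    pass
F=Ro.from_quat(s["eef_rot"])*FL.inv()
for x,y in [(75,55),(75,-55),(-75,-55),(-75,55)]:
    X=s["tcp_pos"]+F.apply(np.array([x+25,y,-5])/1e3);print("pred",proj(a,X).round(1),proj(b,X).round(1))
E
```

```text
(160, 200) [88 60 72]
(180, 200) [  8  20 193]
(185, 240) [  7  20 116]
(172, 280) [ 85  53 159]
(300, 150) [  0  12 105]
(300, 165) [ 11  21 193]
(480, 300) [113  11  92]
(500, 250) [109 184 101]
corners px [[164.49 155.29]
 [506.43 154.88]]Traceback (most recent call last):
  File "<stdin>", line 5, in <module>
  File "hand.py", line 12, in inhand
    print("top face at tool z",d.round(4),"-x,+y corner",A.round(4),"+x,+y",B.round(4),"skew deg",ang.round(2))
                               ^^^^^^^
AttributeError: 'float' object has no attribute 'round'
```

```bash
sed -i 's/d=brentq(f,-.06,.08)/d=np.float64(brentq(f,-.06,.08))/' hand.py
python3 - <<'E'
from hand import *
a,b,w,s=pickle.load(open("lift.pkl","rb"))
inhand(w,s,[(176,295),(166.6,156.8),(507,157),(480,320)],(110,40))
inhand(w,s,[(176,295),(166.6,156.8),(507,157),(480,320)],(160,40))
E
```

```text
corners px [[164.68 156.  ]
 [506.22 156.  ]]
top face at tool z 0.0074 -x,+y corner [ 0.0552 -0.051   0.0074] +x,+y [0.0551 0.099  0.0074] skew deg -0.02
plate centre in tool x,y [0.0001 0.024  0.0074]
corners px [[165.19 157.  ]
 [505.71 157.  ]]
top face at tool z 0.0077 -x,+y corner [ 0.0547 -0.0509  0.0077] +x,+y [0.0546 0.0991 0.0077] skew deg -0.02
plate centre in tool x,y [-0.0003  0.0241  0.0077]
```

```bash
cat > ins.py <<'E'
from go import *
TR=np.array([.6128,-.0151,0]);TY=10.9
def tgt(x0,z0,pitch,y=0.,g=(-24.5,.3,11.3),yaw=TY,show=1):
    F=frame(yaw,pitch);e=TR+frame(TY,0).apply(np.array([x0,y,z0])/1e3)
    p=e+F.apply((np.array(g)+[75,0,0])/1e3);delta(p,F*FL);return p,F*FL
E
python3 - <<'E'
from ins import *
p,R=tgt(-57,75,15);print(p)
from workcell import bot, cams, sensors, ticket
s=sensors.get_state();v=(Ro.from_quat(s["eef_rot"]).inv()*R)
R1=Ro.from_quat(s["eef_rot"])
print(np.degrees(R1.as_rotvec()))
E
```

```text
T [0.2915 0.0592 0.1003] rows 7.8 | R [ 0.2579  0.1118 -0.2634] rows 3.2
[ 0.60179895 -0.01691296  0.09898532]
[114.96539779 104.59874656  27.75896943]
```

```bash
python3 steer.py '0 0 0 .0645 .028 -.0659 0;0 0 0 .0645 .028 -.0659 0;0 0 0 .0645 .028 -.0659 0;0 0 0 .0645 .028 -.0659 0;0 0 0 0 0 0 0;0 0 0 0 0 0 0'
python3 - <<'E'
from ins import *
tgt(-57,120,15);tgt(-57,75,15)
E
```

```text
time: 7.03
tcp_pos: [0.474, -0.2973, 0.157]
eef_rot: [0.632, 0.764, 0.101, 0.083]
contact_force: [-0.3, 0.2, -2.9]
gripper_width: 0.126
gripper_force: 68.7
T [0.2513 0.1688 0.0591] rows 7.7 | R [ 0.001  -0.0003 -0.0007] rows 0.0
T [0.2513 0.1571 0.1025] rows 7.8 | R [ 0.001  -0.0003 -0.0007] rows 0.0
```

```bash
python3 steer.py '.0279 .0188 .0066 0 0 0 0;.0279 .0188 .0066 0 0 0 0;.0279 .0188 .0066 0 0 0 0;.0279 .0188 .0066 0 0 0 0;.0279 .0188 .0066 0 0 0 0;.0279 .0188 .0066 0 0 0 0;.0279 .0188 .0066 0 0 0 0;.0279 .0188 .0066 0 0 0 0;.0279 .0188 .0066 0 0 0 0;0 0 0 0 0 0 0;0 0 0 0 0 0 0;0 0 0 0 0 0 0'
python3 - <<'E'
from ins import *
from workcell import bot, cams, sensors, ticket
tgt(-57,75,15);tgt(-57,30,15)
s=sensors.get_state();d={n:cams.capture(n) for n in("scene","side","wrist")};pickle.dump((d,s),open("pre.pkl","wb"))
cv2.imwrite("pics/pre.png",np.vstack([np.hstack([big(d["scene"],220,180,140,105,400/140),big(d["side"],190,150,140,105,400/140)]),np.hstack([cv2.resize(d["wrist"]["image"],(400,300)),np.zeros((300,400,3),np.uint8)])]))
E
```

```text
time: 8.03
tcp_pos: [0.6009, -0.0173, 0.144]
eef_rot: [0.631, 0.764, 0.101, 0.084]
contact_force: [0.3, -1.1, -2.5]
gripper_width: 0.123
gripper_force: 68.9
T [ 0.0002 -0.0108  0.0438] rows 1.1 | R [ 0.001   0.0005 -0.0004] rows 0.0
T [ 0.0002 -0.0224  0.0872] rows 2.3 | R [ 0.001   0.0005 -0.0004] rows 0.0
```

View pics/pre.png

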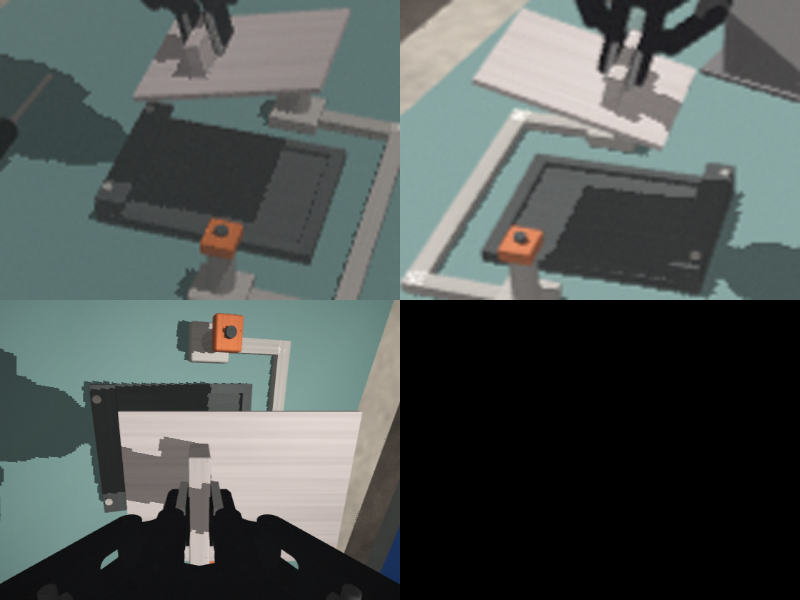

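The pre-insert views show the plate tilted above the tray, its low edge just inside the lip. The lip screws appear in the wrist image at about (136,140) and (153,283), so I'll recheck the tray from these.

```bash
cat > scr.py <<'E'
from hand import *
def screw(c,p):
    x,y=map(int,np.round(p));g=c["image"][y-8:y+9,x-8:x+9].mean(2);m=(g>115).astype(np.uint8);n,l,st,ce=cv2.connectedComponentsWithStats(m)
    i=min(range(1,n),key=lambda k:np.hypot(*(ce[k]-8)));return ce[i]+[x-8,y-8],st[i,4]
E
python3 - <<'E'
from scr import *
d,s=pickle.load(open("pre.pkl","rb"));w,a,b=d["wrist"],d["scene"],d["side"]
for p in [(135.8,140),(152.6,283)]: q,n=screw(w,p);print(q.round(1),n,plane(w,q,.0284).round(4))
# left screw from scene+side at original images for check
for X in [(0.5208,0.0237,.0284),(0.5416,-0.0843,.0284)]: print("pred",proj(w,X).round(1),proj(a,X).round(1),proj(b,X).round(1))
for p in [(220+108*.35,180+187*.35)]: q,n=screw(a,p);print("scene",q.round(1),n)
for p in [(190+325*.35,150+173*.35),(190+296*.35,150+256*.35)]: q,n=screw(b,p);print("side",q.round(1),n)
inhand(w,s,[(176,295),(166.6,156.8),(507,157),(480,320)],(110,40))
E
```

```text
Traceback (most recent call last):
  File "scr.py", line 4, in screw
    i=min(range(1,n),key=lambda k:np.hypot(*(ce[k]-8)));return ce[i]+[x-8,y-8],st[i,4]
ValueError: min() iterable argument is empty
```

```bash
sed -i 's/m=(g>115).astype(np.uint8)/m=cv2.threshold(g[2:-2,2:-2].astype(np.uint8),0,1,cv2.THRESH_OTSU)[1];m=np.pad(m,2)/' scr.py
python3 - <<'E'
from scr import *
d,s=pickle.load(open("pre.pkl","rb"));w,a,b=d["wrist"],d["scene"],d["side"]
for p in [(135.8,140),(152.6,283)]: q,n=screw(w,p);print(q.round(1),n,plane(w,q,.0284).round(4))
for X in [(0.5208,0.0237,.0284),(0.5416,-0.0843,.0284)]: print("pred",proj(w,X).round(1),proj(a,X).round(1),proj(b,X).round(1))
for p in [(220+108*.35,180+187*.35)]: q,n=screw(a,p);print("scene",q.round(1),n)
for p in [(190+325*.35,150+173*.35),(190+296*.35,150+256*.35)]: q,n=screw(b,p);print("side",q.round(1),n)
inhand(w,s,[(176,295),(166.6,156.8),(507,157),(480,320)],(110,40))
E
```

```text
[135.2 138.9] 111 [0.5209 0.0236 0.0284]
[152.  282.3] 79 [ 0.5415 -0.0844  0.0284]
pred [135.1 138.8] [272.3 217.3] [292.3 238.6]
pred [152.1 282.2] [257.7 244.8] [302.7 209.7]
scene [254.4 243.3] 55
side [306.  209.2] 87
side [292.8 239. ] 10
corners px [[165.07 156.  ]
 [597.   156.  ]]
top face at tool z -0.0259 -x,+y corner [ 0.0571 -0.0387 -0.0259] +x,+y [ 0.0569  0.1113 -0.0259] skew deg -0.06
plate centre in tool x,y [ 0.002   0.0363 -0.0259]
```

```bash
python3 steer.py '0 -.006 .023 .001 0 0 0;0 -.006 .023 0 0 0 0;0 -.006 .023 0 0 0 0;0 -.006 .023 0 0 0 0;0 -.0018 .0072 0 0 0 0;0 -.0018 .0072 0 0 0 0;0 0 0 0 0 0 0;0 0 0 0 0 0 0'
python3 - <<'E'
from ins import *
tgt(-57,10,15);tgt(-73,10,15);tgt(-75,10,15)
E
```

```text
time: 8.85
tcp_pos: [0.6028, -0.0175, 0.0359]
eef_rot: [0.631, 0.764, 0.101, 0.084]
contact_force: [0.5, 0.1, -1.8]
gripper_width: 0.12
gripper_force: 68.9
T [ 0.0008 -0.0013  0.0016] rows 0.1 | R [0.0009 0.0013 0.    ] rows 0.0
T [ 0.0008 -0.0168 -0.0026] rows 0.4 | R [0.0009 0.0013 0.    ] rows 0.0
T [ 0.0008 -0.0187 -0.0031] rows 0.5 | R [0.0009 0.0013 0.    ] rows 0.0
```

```bash
python3 steer.py '.0008 -.006 -.0006 0 0 0 0;0 -.006 -.001 0 0 0 0;0 -.0035 -.0007 0 0 0 0;0 0 0 0 0 0 0;0 0 0 0 0 0 0'
python3 - <<'E'
from ins import *
tgt(-74,8,15);tgt(-75,6,15)
E
```

```text
time: 9.27
tcp_pos: [0.5869, -0.0194, 0.0335]
eef_rot: [0.631, 0.765, 0.1, 0.084]
contact_force: [0.3, -0.9, -2.4]
gripper_width: 0.126
gripper_force: 69.0
T [-0.0004 -0.0022  0.001 ] rows 0.1 | R [0.0006 0.0012 0.0004] rows 0.0
T [-0.0004 -0.0037  0.0027] rows 0.1 | R [0.0006 0.0012 0.0004] rows 0.0
```

```bash
python3 steer.py '-.0003 -.0022 .001 0 0 0 0;0 -.0003 .001 0 0 0 0;0 0 0 0 0 0 0;0 0 0 0 0 0 0' | sed -n '1,4p'; python3 steer.py '0 -.0003 .001 0 0 0 0;0 0 0 0 0 0 0;0 0 0 0 0 0 0'|sed -n '1,4p'
python3 - <<'E'
from ins import *
tgt(-74,6,15)
E
```

```text
time: 9.6
tcp_pos: [0.5851, -0.02, 0.0302]
eef_rot: [0.631, 0.765, 0.1, 0.083]
contact_force: [-0.5, -0.3, -2.9]
time: 9.85
tcp_pos: [0.5851, -0.02, 0.0292]
eef_rot: [0.631, 0.765, 0.1, 0.083]
contact_force: [0.4, -0.2, -1.5]
T [-0.0002  0.0002 -0.0007] rows 0.0 | R [-0.0004  0.0009  0.0005] rows 0.0
```

```bash
python3 steer.py '0 -.0003 .001 0 0 0 0;0 0 0 0 0 0 0;0 0 0 0 0 0 0' | sed -n '2,4p'; python3 steer.py '0 -.0003 .001 0 0 0 0;0 0 0 0 0 0 0;0 0 0 0 0 0 0'|sed -n '1,4p'
```

```text
tcp_pos: [0.585, -0.02, 0.0282]
eef_rot: [0.631, 0.765, 0.1, 0.083]
contact_force: [0.5, 0.1, -3.4]
time: 10.35
tcp_pos: [0.5853, -0.02, 0.0278]
eef_rot: [0.631, 0.765, 0.1, 0.084]
contact_force: [-2.7, -0.2, 3.9]
```

Low-edge floor contact was felt at TCP z = 27.9 mm, giving a grasp height of about 9.4 mm. Now I'll pivot the plate down about its hooked edge.

```bash
python3 steer.py '0 .0002 .0011 .0218 0 0 0;0 .0002 .0011 .0218 0 0 0;0 .0002 .0011 .0218 0 0 0;0 .0002 .0011 .0218 0 0 0;0 .0002 .0011 .0218 0 0 0;0 .0002 .0011 .0218 0 0 0;0 0 0 0 0 0 0;0 0 0 0 0 0 0'
python3 - <<'E'
from ins import *
tgt(-74,6,7.5,g=(-24.5,.3,9.4));tgt(-74,6,0,g=(-24.5,.3,9.4))
E
```

```text
time: 11.02
tcp_pos: [0.588, -0.0195, 0.0214]
eef_rot: [0.635, 0.77, 0.05, 0.042]
contact_force: [-2.1, 0.8, 7.2]
gripper_width: 0.124
gripper_force: 70.6
T [-0.0001  0.0001 -0.0005] rows 0.0 | R [-0.0012  0.0012  0.0006] rows 0.0
T [-0.      0.0009  0.0061] rows 0.2 | R [0.1297 0.0012 0.0005] rows 1.1
```

```bash
python3 steer.py '0 .0002 .001 .0218 0 0 0;0 .0002 .001 .0218 0 0 0;0 .0001 .001 .0218 0 0 0;0 .0001 .001 .0218 0 0 0;0 0 0 0 0 0 0;0 0 0 0 0 0 0'
python3 steer.py '0 .0001 .001 .0215 0 0 0;0 0 0 0 0 0 0;0 .0001 .001 .0215 0 0 0;0 0 0 0 0 0 0;0 0 0 0 0 0 0'
python3 - <<'E'
from ins import *
from workcell import bot, cams, sensors, ticket
tgt(-74,6,0,g=(-24.5,.3,9.4));print(sensors.get_state()["torque"])
E
```

```text
time: 11.52
tcp_pos: [0.589, -0.0193, 0.0173]
eef_rot: [0.636, 0.771, 0.016, 0.014]
contact_force: [1.6, 0.3, 6.9]
gripper_width: 0.131
gripper_force: 70.3
time: 11.93
tcp_pos: [0.5891, -0.0193, 0.0156]
eef_rot: [0.637, 0.771, -0.0, 0.001]
contact_force: [-0.8, 0.7, 9.4]
gripper_width: 0.125
gripper_force: 70.6
T [-0.      0.0005  0.0002] rows 0.0 | R [0.0008 0.0013 0.0004] rows 0.0
[0.0274624  0.15023843 0.00333278]
```

```bash
python3 steer.py '0 0 .0005 0 0 0 0;0 0 .0005 .002 0 0 0;0 0 0 0 0 0 0;0 0 0 0 0 0 0'; python3 steer.py '0 0 -.0007 0 0 0 0;0 0 0 0 0 0 0;0 0 0 0 0 0 .15;0 0 0 0 0 0 .2;0 0 0 0 0 0 .3;0 0 0 0 0 0 .35;0 0 0 0 0 0 .35;0 0 0 0 0 0 .35'
python3 - <<'E'
from ins import *
from workcell import bot, cams, sensors, ticket
print(sensors.get_state()["torque"])
E
```

```text
time: 12.27
tcp_pos: [0.5891, -0.0193, 0.0155]
eef_rot: [0.637, 0.771, -0.001, 0.0]
contact_force: [-7.5, 0.4, 20.8]
gripper_width: 0.13
gripper_force: 72.3
time: 12.93
tcp_pos: [0.5886, -0.0193, 0.0147]
eef_rot: [0.637, 0.771, -0.001, -0.0]
contact_force: [0.8, -0.7, 0.1]
gripper_width: 0.35
gripper_force: 0.0
[-0.02240824 -0.01805135  0.01103053]
```

```bash
python3 steer.py '0 0 -.015 0 0 0 .35;0 0 -.02 0 0 0 .35;0 0 -.035 0 0 0 .6;0 0 -.04 0 0 0 1;0 0 -.04 0 0 0 1;0 0 -.04 0 0 0 1;0 0 -.04 0 0 0 1;0 0 -.03 0 0 0 1;0 0 0 0 0 0 1;0 0 0 0 0 0 1'
python3 - <<'E'
from ins import *
from workcell import bot, cams, sensors, ticket
s=sensors.get_state();d={n:cams.capture(n) for n in("scene","side","wrist")};pickle.dump((d,s),open("seat.pkl","wb"));w=d["wrist"]
cv2.imwrite("pics/seat.png",w["image"])
F=frame(TY,0);O=TR+[0,0,.006]
C=[proj(w,O+F.apply(np.array(q)/1e3)) for q in [(75,55,5),(75,-55,5),(-66,-55,5),(-66,55,5)]];print("pred",np.round(C,1).tolist())
h=cv2.cvtColor(w["image"],cv2.COLOR_BGR2HSV);m=(h[...,2]>130)&(h[...,1]<40)
cs=cv2.findContours(m.astype(np.uint8),cv2.RETR_EXTERNAL,cv2.CHAIN_APPROX_NONE)[0]
for k in cs:
    if cv2.contourArea(k)>2000: print(cv2.contourArea(k),cv2.approxPolyDP(k,4,True)[:,0].tolist())
E
```

```text
time: 13.77
tcp_pos: [0.5895, -0.019, 0.2768]
eef_rot: [0.637, 0.771, 0.0, 0.001]
contact_force: [-0.4, -0.9, -0.7]
gripper_width: 1.0
gripper_force: 0.0
pred [[362.6, 131.1], [356.6, 220.0], [245.8, 219.9], [243.3, 131.1]]
6744.5 [[0, 147], [0, 344], [10, 334], [39, 324], [39, 297], [28, 302], [24, 294], [30, 289], [36, 297], [39, 294], [38, 158]]
10014.5 [[364, 132], [244, 132], [253, 144], [253, 156], [244, 161], [246, 219], [358, 219]]
3942.5 [[423, 73], [356, 72], [355, 86], [408, 88], [387, 263], [339, 264], [339, 256], [321, 256], [339, 279], [339, 274], [378, 275], [381, 266], [399, 265]]
12132.0 [[559, 41], [453, 314], [478, 332], [499, 336], [559, 199]]
```

The seated plate's contour is (364,132), (244,132), (246,219), (358,219). The prediction for flat on the floor was (363,131), (243,131), (246,220), (357,220), so it is seated and level. Now the bushing.

```bash
python3 steer.py '.0356 -.0033 0 0 0 0 1;.0356 -.0033 0 0 0 0 1;.0356 -.0033 0 0 0 0 1;.0356 -.0033 0 0 0 0 1;.0356 -.0033 0 0 0 0 1;.0356 -.0033 0 0 0 0 1;.0356 -.0033 0 0 0 0 1;0 0 0 0 0 .1223 1;0 0 0 0 0 .1223 1;0 0 0 0 0 .1223 1;0 0 0 0 0 .1223 1;0 0 0 0 0 .1223 1' >/dev/null
python3 steer.py '0 0 0 0 0 .1223 1;0 0 0 0 0 .1223 1;0 0 0 0 0 .1223 1;0 0 0 0 0 .1223 1;0 0 0 0 0 .1223 1;0 0 0 0 0 .1223 1;0 0 0 0 0 .1223 1;0 0 0 0 0 .1223 1;0 0 0 0 0 0 1;0 0 0 0 0 0 1'
cat > bush.py <<'E'
from ins import *
from workcell import bot, cams, sensors, ticket
def blobs(w,v=125,S=45,amin=150,rowmax=300):
    h=cv2.cvtColor(w["image"],cv2.COLOR_BGR2HSV);m=((h[...,2]>v)&(h[...,1]<S)).astype(np.uint8);m[rowmax:]=0
    out=[]
    for k in cv2.findContours(m,cv2.RETR_EXTERNAL,cv2.CHAIN_APPROX_NONE)[0]:
        if cv2.contourArea(k)>amin: out.append((cv2.contourArea(k),cv2.boundingRect(k),k))
    return out
E
python3 - <<'E'
from bush import *
w=cams.capture("wrist");pickle.dump(w,open("b1.pkl","wb"));cv2.imwrite("pics/b1.png",w["image"])
for A,r,k in blobs(w): print(A,r)
for z in (0,.045): print("pred",proj(w,(.537,.32,z)).round(1))
E
```

```text
time: 15.75
tcp_pos: [0.519, 0.2213, 0.2735]
eef_rot: [0.996, 0.088, -0.001, 0.001]
contact_force: [0.2, -0.1, -0.1]
gripper_width: 1.001
gripper_force: 0.0
952.5 (181, 125, 41, 39)
11565.5 (437, 63, 113, 127)
3806.5 (381, 1, 179, 104)
15825.5 (0, 0, 57, 300)
pred [202.5 146.5]
pred [193.6 150.1]
```

```bash
python3 steer.py '.0073 -.0325 .0067 0 0 0 1;.0073 -.0325 .0067 0 0 0 1;.0073 -.0325 .0067 0 0 0 1;0 0 0 0 0 0 1;0 0 0 0 0 0 1'
python3 - <<'E'
from bush import *
w=cams.capture("wrist");pickle.dump(w,open("b2.pkl","wb"))
for A,r,k in blobs(w): print(A,r)
print("pred",proj(w,(.537,.32,.0)).round(1),proj(w,(.537,.32,.045)).round(1))
a=pickle.load(open("b1.pkl","rb"))
cv2.imwrite("pics/bb.png",np.hstack([big(a,165,110,70,70,5.7),big(w,240,100,100,100,4)]))
E
```

```text
time: 16.22
tcp_pos: [0.5237, 0.3222, 0.253]
eef_rot: [0.996, 0.088, -0.002, 0.001]
contact_force: [-0.2, -0.0, -0.2]
gripper_width: 0.997
gripper_force: 0.0
1209.5 (264, 145, 42, 41)
2608.5 (524, 84, 36, 129)
2409.0 (473, 20, 87, 105)
38280.0 (0, 0, 138, 300)
pred [282.9 166.9] [283.5 173.3]Traceback (most recent call last):
  File "<stdin>", line 6, in <module>
    return _nx.concatenate(arrs, 1, dtype=dtype, casting=casting)
           ~~~~~~~~~~~~~~~^^^^^^^^^^^^^^^^^^^^^^^^^^^^^^^^^^^^^^^
ValueError: all the input array dimensions except for the concatenation axis must match exactly, but along dimension 0, the array at index 0 has size 399 and the array at index 1 has size 400
```

Run:
```python
from bush import *
ws=[pickle.load(open(n+".pkl","rb")) for n in("b1","b2")];R=[(181,125,41,39),(264,145,42,41)]
H=[];E=[]
for w,r in zip(ws,R):
    k=[k for A,q,k in blobs(w) if q==r][0]
    f=np.zeros((420,560),np.uint8);cv2.drawContours(f,[k],-1,1,-1);f=cv2.erode(f,np.ones((3,3)))
    v=w["image"].max(2);d=((v<110)&(f>0)).astype(np.uint8)
    n,l,st,ce=cv2.connectedComponentsWithStats(d)
    for i in range(1,n):
        if st[i,4]>8: print("dark",st[i],ce[i].round(1))
    (cx,cy),ax,an=cv2.fitEllipse(cv2.convexHull(k));print("ellipse",round(cx,1),round(cy,1),np.round(ax,1),"cast flange z4mm",plane(w,(cx,cy),.006).round(4))
    i=max(range(1,n),key=lambda i:st[i,4]);H.append(ce[i])
print("hole tri",tri((ws[0],H[0]),(ws[1],H[1])), [plane(w,h,.045).round(4) for w,h in zip(ws,H)])
x0,y0,_,_=R[1]; print(ws[1]["image"][y0-2:y0+44:2,x0-2:x0+44:2].max(2))
```

```text
dark [186 140  18  18 265] [194.6 148.5]
ellipse 202.0 144.8 [39.8 42.3] cast flange z4mm [0.5396 0.3196 0.006 ]
dark [272 154  24  11  69] [282.5 157.3]
dark [276 163  19  19 279] [284.7 171.6]
ellipse 284.5 165.3 [40.1 41.6] cast flange z4mm [0.5401 0.3188 0.006 ]
hole tri (array([0.53896237, 0.31904369, 0.04524601]), np.float64(2.1427311837195422e-07)) [array([0.5389, 0.3191, 0.045 ]), array([0.5389, 0.319 , 0.045 ])]
[[144 147 146 144 146 144 145 145 145 146 146 144 147 148 148 147 147 146
  146 149 147 147 146]
 [146 145 145 145 146 145 145 146 144 133 130 129 129 141 147 148 146 146
  147 146 145 147 148]
 [147 146 145 144 144 146 143 125 165 187 189 188 185 184 180 131 141 146
  147 147 148 148 147]
 [145 145 145 144 144 124 179 182 186 185 187 185 184 186 183 185 170 130
  146 145 147 146 146]
 [146 146 146 145 125 181 183 186 186 186 184 184 186 183 184 184 186 187
  127 146 146 147 147]
 [145 144 146 122 180 179 182 185 183 183 179 180 181 181 182 184 186 184
  185 141 148 146 146]
 [141 142 144 169 181 181 183 179 149  95 105 105 106 108 129 177 184 185
  182 181 150 147 1
[... 856 characters left out ...]
179 176 175 145 145]
 [142 143 146 174  87 158 178  98  22  22  24  22  23  21  24  25 154 178
  174 172 162 145 146]
 [143 144 143 155  88 122 181 182  56  23  21  23  21  22  23  58 178 178
  172 175 131 144 144]
 [143 145 142  97  88  86 169 174 171  47  22  22  23  26  85 177 179 169
  174 147 145 144 145]
 [142 144 143 143  73  86  85 169 171 175 148 110  99 177 175 176 171 172
  149 142 144 145 145]
 [142 142 143 142  70  71  82  90 157 173 173 173 175 176 175 142 161  89
  144 143 143 142 145]
 [142 142 143 142 142  96  69  70  83  82  96 140 127 103  85 121 142 144
  144 143 143 143 143]
 [142 142 142 141 142 142  69  69  69  69  70  68  69  75 127 143 145 143
  144 142 143 145 144]]
```

Bushing bore triangulated at (0.5390,0.3190), top height 45.2 mm against the expected 45 mm. Going to grasp.

Run:
```python
from bush import *
PY=9.8
delta((.5389,.319,.06),frame(PY,0)*Ro.from_euler('x',np.pi));delta((.5389,.319,.012),frame(PY,0)*Ro.from_euler('x',np.pi))
```

```text
T [0.0148 0.0046 0.1937] rows 4.9 | R [0.0016 0.0025 0.0041] rows 0.0
T [0.015  0.0045 0.2417] rows 6.1 | R [0.0016 0.0025 0.0041] rows 0.0
```

```bash
python3 steer.py '.003 .001 .038 .0016 .0025 .004 .75;.003 .001 .038 0 0 0 .75;.003 .001 .038 0 0 0 .75;.003 .0008 .038 0 0 0 .75;.003 .0008 .038 0 0 0 .75;0 0 .025 0 0 0 .75;0 0 .017 0 0 0 .75;0 0 .0095 0 0 0 .75;0 0 0 0 0 0 .75;0 0 0 0 0 0 .75'
python3 - <<'E'
from bush import *
delta((.5389,.319,.012),frame(9.8,0)*Ro.from_euler('x',np.pi))
E
```

```text
time: 17.1
tcp_pos: [0.5403, 0.3188, 0.0139]
eef_rot: [0.996, 0.084, 0.001, -0.0]
contact_force: [0.3, -0.3, 0.6]
gripper_width: 0.746
gripper_force: 0.0
T [-0.0014 -0.0004  0.0019] rows 0.1 | R [-0.0007 -0.0018 -0.0035] rows 0.0
```

```bash
python3 steer.py '-.0014 -.0004 .001 -.0007 -.0018 -.0035 .6;0 0 0 0 0 0 .5;0 0 0 0 0 0 .45;0 0 0 0 0 0 .4;0 0 0 0 0 0 .3;0 0 0 0 0 0 .2;0 0 0 0 0 0 0;0 0 0 0 0 0 0;0 0 0 0 0 0 0' 70
python3 steer.py '0 0 -.004 0 0 0 0;0 0 -.01 0 0 0 0;0 0 -.02 0 0 0 0;0 0 -.03 0 0 0 0;0 0 -.035 0 0 0 0;0 0 -.035 0 0 0 0;0 0 -.01 0 0 0 0;0 0 0 0 0 0 0;0 0 0 0 0 0 0'
```

```text
time: 17.85
tcp_pos: [0.5388, 0.3195, 0.0129]
eef_rot: [0.996, 0.085, 0.0, -0.0]
contact_force: [-1.3, -1.1, 5.7]
gripper_width: 0.328
gripper_force: 68.8
time: 18.6
tcp_pos: [0.5383, 0.3194, 0.1557]
eef_rot: [0.996, 0.085, -0.0, 0.0]
contact_force: [0.0, 0.3, -3.4]
gripper_width: 0.324
gripper_force: 69.1
```

Run:
```python
from bush import *
delta((.6478,-.014,.15),frame(9.8,0)*Ro.from_euler('x',np.pi))
c1,c2=[pickle.load(open(n+".pkl","rb")) for n in("w1","w2")];pre=pickle.load(open("pre.pkl","rb"))[0]["wrist"];se=pickle.load(open("seat.pkl","rb"))[0]["wrist"]
def holes(c):
    h=cv2.cvtColor(c["image"],cv2.COLOR_BGR2HSV);o=((h[...,1]>120)&(h[...,0]<20)).astype(np.uint8)
    for k in cv2.findContours(o,cv2.RETR_EXTERNAL,cv2.CHAIN_APPROX_NONE)[0]:
        if cv2.contourArea(k)>100:
            f=np.zeros_like(o);cv2.drawContours(f,[k],-1,1,-1);n,l,st,ce=cv2.connectedComponentsWithStats(f*(1-o))
            i=max(range(1,n),key=lambda i:st[i,4],default=0)
            if i: print(ce[i].round(1),st[i,4],plane(c,ce[i],.072).round(4),plane(c,ce[i],.0695).round(4))
for c in (c1,c2,pre,se): print("-");holes(c)
```

```text
T [0.0512 0.3471 0.0057] rows 8.8 | R [ 0.      0.0005 -0.0002] rows 0.0
-
[ 41.1 116.5] 65 [0.6279 0.1014 0.072 ] [0.6279 0.1031 0.0695]
[225.4  82. ] 60 [ 0.6678 -0.1301  0.072 ] [ 0.6681 -0.1297  0.0695]
-
[154.   82.7] 62 [0.6276 0.1022 0.072 ] [0.6278 0.1031 0.0695]
[346.6  46.6] 64 [ 0.6677 -0.1295  0.072 ] [ 0.6682 -0.1299  0.0695]
-
[322.8  44.5] 250 [0.6271 0.1022 0.072 ] [0.628  0.1029 0.0695]
-
[327.5 291.1] 63 [ 0.6676 -0.1285  0.072 ] [ 0.6682 -0.1298  0.0695]
[342.1  71.8] 97 [0.6275 0.1026 0.072 ] [0.6279 0.1029 0.0695]
```

```bash
python3 steer.py '.0057 .0385 0 0 0 0 0;.0057 .0385 0 0 0 0 0;.0057 .0385 0 0 0 0 0;.0057 .0385 0 0 0 0 0;.0057 .0385 0 0 0 0 0;.0057 .0385 0 0 0 0 0;.0057 .0385 0 0 0 0 0;.0057 .0385 0 0 0 0 0;.0057 .0385 0 0 0 0 0;0 0 0 0 0 0 0;0 0 0 0 0 0 0;0 0 0 0 0 0 0'
python3 - <<'E'
from bush import *
s=sensors.get_state();w=cams.capture("wrist");pickle.dump((w,s),open("hb.pkl","wb"));cv2.imwrite("pics/hb.png",w["image"])
R0=Ro.from_quat(s["eef_rot"]);P=s["tcp_pos"]+R0.apply([0,0,-.0321]);print("pred top centre",proj(w,P).round(1))
x,y=map(int,proj(w,P));v=w["image"].max(2);d=(v<60).astype(np.uint8);d[:y-45]=0;d[y+45:]=0;d[:,:x-60]=0;d[:,x+60:]=0
n,l,st,ce=cv2.connectedComponentsWithStats(d)
for i in range(1,n):
    if st[i,4]>30: print(st[i],ce[i].round(1),(R0.inv().apply(plane(w,ce[i],P[2])-s["tcp_pos"])).round(4))
delta((.648,-.0134,.05),frame(9.8,0)*Ro.from_euler('x',np.pi))
print(v[y-30:y+40:4,x-44:x+45:4])
E
```

```text
time: 19.6
tcp_pos: [0.6472, -0.0132, 0.1538]
eef_rot: [0.996, 0.085, -0.002, -0.0]
contact_force: [-0.5, 1.3, -2.9]
gripper_width: 0.323
gripper_force: 69.8
pred top centre [280.9 313. ]
[ 220  268   29   90 1653] [231.3 315.8] [-0.0012 -0.0187 -0.0321]
[ 310  268   30   90 1771] [327.2 314.9] [-0.0008  0.0175 -0.0321]
[ 253  289   53   47 1959] [278.8 312.1] [ 0.0004 -0.0008 -0.0321]
T [0.0009 0.001  0.1044] rows 2.6 | R [-0.0006  0.0028  0.0002] rows 0.0
[[112  19  15  91  96 154 183 182 186 183 180 187 187 192 186 182 188 110
  106  67  17  34 114]
 [ 68  19  53  82 175 182 181 182 183 181 187 185 195 188 184 182 184 186
  107  94  15  21 113]
 [ 25  17  72 178 181 183 182 180  45  20  21  21  21  21 164 181 184 186
  184 102  13  22 113]
 [ 38  19 115 179 181 181 122  22  19  22  21  20  23  21  22  18 185 183
  185  91  18  38 186]
 [ 37  20 178 181 181 150  12  13  11  22  17  21  20  19  21  21  11  94
  158  91  45  17 180]
 [ 19  20  89  91  92  11  12  11  13  10  12  21  22  23  19  20  14  81
   90  94  46  17  19]
 [ 19  15  90  92  88  11  13  13  11  13  10  15  14  1
[... 408 characters left out ...]
 93  90  13  20  19]
 [ 29  18  45  92  96  91  12  12  15  12  12  12  13  12  12  13  80  91
   89  89  13  18  16]
 [ 19  19  37  57  90  88  88  29  12  12  11  14  10  13  16  92  91  94
   90  71  14  21  18]
 [ 17  21  66  71  80  88  87  90  89  77  32  21  50  92  91  91  91  90
   70  75  12  17  17]
 [ 45  20  71  70  72  73  88  90  88  88  89  89  92  91  91  90  78  72
   72 129  40  18  17]
 [ 87  20  71  70  70  73  71  72  82  86  89  91  92  87  77  70  71  72
   72 144  85  19  16]
 [ 71  72  72  70  70  70  71  68  73  70  71  71  71  70  71  70  71  68
   71 144 143 144  41]
 [ 73  72  70  71  69  71  71  72  70  71  69  70  71  73  70  70  71  71
   70 143 144 144 101]]
```

```bash
python3 steer.py '.0005 .0005 .03 0 .002 0 0;.0004 .0005 .035 0 0 0 0;0 0 .03 0 0 0 0;0 0 .018 0 0 0 0;0 0 .009 0 0 0 0;0 0 0 0 0 0 0;0 0 0 0 0 0 0'
python3 - <<'E'
from bush import *
delta((.648,-.0134,.0239),frame(9.8,0)*Ro.from_euler('x',np.pi))
E
```

```text
time: 20.23
tcp_pos: [0.6492, -0.0134, 0.0346]
eef_rot: [0.996, 0.086, 0.001, -0.0]
contact_force: [0.9, 0.1, -1.8]
gripper_width: 0.327
gripper_force: 69.8
T [-0.0012 -0.0002  0.0107] rows 0.3 | R [ 0.0001 -0.0016  0.0007] rows 0.0
```

```bash
python3 steer.py '-.0008 0 .004 0 -.001 0 0;-.0002 0 .003 0 0 0 0;0 0 0 0 0 0 0;0 0 0 0 0 0 0;0 0 0 0 0 0 0'|sed -n 1,4p;  python3 steer.py '0 0 .001 0 0 0 0;0 0 0 0 0 0 0;0 0 .001 0 0 0 0;0 0 0 0 0 0 0;0 0 0 0 0 0 0'|sed -n 1,4p
python3 - <<'E'
from bush import *
delta((.648,-.0134,.0239),frame(9.8,0)*Ro.from_euler('x',np.pi))
E
```

```text
time: 20.65
tcp_pos: [0.6483, -0.0144, 0.0274]
eef_rot: [0.996, 0.085, 0.0, 0.0]
contact_force: [-0.2, -0.1, -2.1]
time: 21.07
tcp_pos: [0.6481, -0.0143, 0.0248]
eef_rot: [0.996, 0.085, 0.0, 0.0]
contact_force: [0.2, -0.0, -2.0]
T [ 0.0001 -0.0009  0.0009] rows 0.0 | R [ 0.0001 -0.0001 -0.0002] rows 0.0
```

```bash
python3 steer.py '0 -.0009 .0006 0 0 0 0;0 0 0 0 0 0 0;0 0 0 0 0 0 0'|sed -n 1,4p;  python3 steer.py '0 0 .0005 0 0 0 0;0 0 0 0 0 0 0;0 0 0 0 0 0 0'|sed -n 1,4p; python3 steer.py '0 0 .0005 0 0 0 0;0 0 0 0 0 0 0;0 0 0 0 0 0 0'|sed -n 1,4p
```

```text
time: 21.32
tcp_pos: [0.6479, -0.0134, 0.0243]
eef_rot: [0.996, 0.085, 0.0, 0.0]
contact_force: [0.3, -0.2, -2.2]
time: 21.57
tcp_pos: [0.648, -0.0134, 0.0239]
eef_rot: [0.996, 0.085, 0.0, 0.0]
contact_force: [-1.0, 0.1, -0.8]
time: 21.82
tcp_pos: [0.6481, -0.0134, 0.0239]
eef_rot: [0.996, 0.085, 0.0, 0.0]
contact_force: [-4.1, 0.5, 5.5]
```

Contact came at z = 23.9 mm, exactly as computed. Releasing and retreating, then a check.

```bash
python3 steer.py '0 0 -.0003 0 0 0 .35;0 0 0 0 0 0 .4;0 0 0 0 0 0 .5;0 0 0 0 0 0 .65;0 0 0 0 0 0 .75;0 0 0 0 0 0 .75'|sed -n 1,6p; python3 steer.py '0 0 -.015 0 0 0 .75;0 0 -.03 0 0 0 .75;0 0 -.04 0 0 0 .75;0 0 -.04 0 0 0 1;0 0 -.04 0 0 0 1;0 0 -.04 0 0 0 1;0 0 -.04 0 0 0 1;0 0 0 0 0 0 1;0 0 0 0 0 0 1;0 0 0 0 0 0 1'
cat > chk.py <<'E'
from bush import *
s=sensors.get_state();d={n:cams.capture(n) for n in("scene","side","wrist")};w=d["wrist"];pickle.dump((d,s),open("fin.pkl","wb"))
h=cv2.cvtColor(w["image"],cv2.COLOR_BGR2HSV);o=((h[...,1]>120)&(h[...,0]<20)).astype(np.uint8);P=[]
for k in cv2.findContours(o,cv2.RETR_EXTERNAL,cv2.CHAIN_APPROX_NONE)[0]:
    if cv2.contourArea(k)>100:
        f=np.zeros_like(o);cv2.drawContours(f,[k],-1,1,-1);n,l,st,ce=cv2.connectedComponentsWithStats(f*(1-o))
        i=max(range(1,n),key=lambda i:st[i,4],default=0)
        if i: P.append(plane(w,ce[i],.0695));print("post",ce[i].round(1),st[i,4],P[-1].round(4))
p0=proj(w,(.648,-.0134,.056));print("pred bore",p0.round(1))
x,y=map(int,p0);v=w["image"].max(2);m=np.zeros((420,560),np.uint8);m[y-14:y+15,x-14:x+15]=v[y-14:y+15,x-14:x+15]<60
n,l,st,ce=cv2.connectedComponentsWithStats(m)
for i in range(1,n):
    if st[i,4]>40:
        B=plane(w,ce[i],.056);print("bore",ce[i].round(1),st[i],B.round(4))
        if len(P)==2:
            L,R=sorted(P,key=lambda q:-q[1]);u=(L-R)/np.linalg.norm(L-R);e=B-(L+R)/2;print("span",np.linalg.norm(L-R).round(4),"along y mm",(e[:2]@u[:2]*1e3).round(2),"across x mm",((e[0]*u[1]-e[1]*u[0])*1e3).round(2))
E
python3 chk.py
```

```text
time: 22.32
tcp_pos: [0.648, -0.0135, 0.0236]
eef_rot: [0.996, 0.085, 0.0, 0.0]
contact_force: [-1.6, 0.3, 0.8]
gripper_width: 0.75
gripper_force: 0.0
time: 23.15
tcp_pos: [0.6477, -0.0134, 0.269]
eef_rot: [0.996, 0.085, 0.0, 0.0]
contact_force: [-0.7, 0.2, -0.5]
gripper_width: 1.002
gripper_force: 0.0
post [393.6 187. ] 81 [ 0.668  -0.13    0.0695]
post [166.2 187.2] 81 [0.6276 0.1028 0.0695]
pred bore [279.7 184.3]
bore [279. 184.] [271 176  17  17 242] [ 0.6483 -0.0126  0.056 ]
span 0.2363 along y mm 0.92 across x mm 0.63
```

The bore reads 0.9 mm along and 0.6 mm across from the posts' midpoint. I'll confirm from a second place before mending.

```bash
python3 steer.py '-.01 .03 .02 0 0 0 1;-.01 .03 .02 0 0 0 1;0 0 0 0 0 0 1;0 0 0 0 0 0 1;0 0 0 0 0 0 1'|sed -n 2p; cp fin.pkl fin1.pkl; python3 chk.py; python3 steer.py '0 -.04 0 0 0 0 1;0 -.04 0 0 0 0 1;0 -.04 0 0 0 0 1;0 0 0 0 0 0 1;0 0 0 0 0 0 1;0 0 0 0 0 0 1'|sed -n 2p; python3 chk.py
```

```text
tcp_pos: [0.6383, -0.0758, 0.2283]
post [343.9 175.4] 104 [ 0.668  -0.1298  0.0695]
post [ 85.3 175.4] 120 [0.6277 0.103  0.0695]
pred bore [217.3 172.8]
bore [216.5 172.5] [207 163  20  20 320] [ 0.6482 -0.0127  0.056 ]
span 0.2363 along y mm 0.65 across x mm 0.49
tcp_pos: [0.6181, 0.0428, 0.229]
post [215.4 175.3] 105 [0.6277 0.1028 0.0695]
post [474.4 174.9] 115 [ 0.668  -0.1299  0.0695]
pred bore [342.  172.5]
bore [341.3 172.1] [332 162  20  21 319] [ 0.6483 -0.0126  0.056 ]
span 0.2363 along y mm 0.84 across x mm 0.6
```

Three views agree on about 0.8 mm along and 0.55 mm across. That is small, but "exactly midway" is asked and there is plenty of time, so I'll mend it.

Run:
```python
from bush import *
delta((.648,-.0134,.07),frame(9.8,0)*Ro.from_euler('x',np.pi))
```

```text
T [0.02   0.0591 0.1587] rows 4.3 | R [ 0.0003 -0.0003 -0.0011] rows 0.0
```

```bash
python3 steer.py '.01 .0295 0 0 0 0 .75;.01 .0296 .0 0 0 0 .75;0 0 .035 0 0 0 .75;0 0 .04 0 0 0 .75;0 0 .04 0 0 0 .75;0 0 .03 0 0 0 .75;0 0 .0137 0 0 0 .75;0 0 0 0 0 0 .75;0 0 0 0 0 0 .75;0 0 0 0 0 0 .75'
python3 - <<'E'
from bush import *
delta((.648,-.0134,.0242),frame(9.8,0)*Ro.from_euler('x',np.pi))
E
```

```text
time: 25.35
tcp_pos: [0.649, -0.0129, 0.0725]
eef_rot: [0.996, 0.085, 0.002, 0.0]
contact_force: [-0.0, -0.9, 0.6]
gripper_width: 0.75
gripper_force: 0.0
T [-0.0012  0.0003  0.0483] rows 1.2 | R [ 0.0008 -0.0033 -0.0005] rows 0.0
```

```bash
python3 steer.py '-.0006 .0003 .02 0 -.003 0 .75;0 0 .016 0 0 0 .75;0 0 .009 0 0 0 .75;0 0 .003 0 0 0 .75;0 0 0 0 0 0 .75;0 0 0 0 0 0 .75;0 0 0 0 0 0 .75'|sed -n 2,4p
python3 - <<'E'
from bush import *
delta((.648,-.0134,.0242),frame(9.8,0)*Ro.from_euler('x',np.pi))
E
```

```text
tcp_pos: [0.6479, -0.013, 0.0234]
eef_rot: [0.996, 0.085, -0.0, 0.0]
contact_force: [-0.1, 0.8, 0.1]
T [ 0.0001  0.0004 -0.0008] rows 0.0 | R [ 0.0006  0.0009 -0.0002] rows 0.0
```

```bash
python3 steer.py '0 .0004 -.0006 0 0 0 .6;0 0 0 0 0 0 .5;0 0 0 0 0 0 .42;0 0 0 0 0 0 .35;0 0 0 0 0 0 .2;0 0 0 0 0 0 0;0 0 0 0 0 0 0;0 0 0 0 0 0 0;0 0 0 0 0 0 0'; python3 steer.py '0 0 -.001 0 0 0 0;0 0 -.002 0 0 0 0;0 0 0 0 0 0 0;-.0005 .0008 0 0 0 0 0;0 0 0 0 0 0 0;0 0 0 0 0 0 0;0 0 0 0 0 0 0'
python3 - <<'E'
from bush import *
delta((.6474,-.0141,.0239),frame(9.8,0)*Ro.from_euler('x',np.pi))
E
```

```text
time: 26.68
tcp_pos: [0.6474, -0.0134, 0.023]
eef_rot: [0.996, 0.085, -0.001, 0.0]
contact_force: [-0.9, -0.3, 6.0]
gripper_width: 0.326
gripper_force: 68.9
time: 27.27
tcp_pos: [0.6468, -0.0143, 0.0254]
eef_rot: [0.996, 0.085, -0.001, 0.0]
contact_force: [-0.6, 0.1, -3.2]
gripper_width: 0.327
gripper_force: 69.0
T [ 0.0006 -0.0001  0.0015] rows 0.0 | R [ 0.0001  0.0029 -0.0003] rows 0.0
```

```bash
python3 steer.py '0.0002 0 .0012 0 0 0 0;0 0 .0008 0 0 0 0;0 0 0 0 0 0 0;0 0 0 0 0 0 0'|sed -n 1,4p; python3 steer.py '0 0 .0006 0 0 0 0;0 0 0 0 0 0 0;0 0 0 0 0 0 0'|sed -n 1,4p
```

```text
time: 27.6
tcp_pos: [0.6471, -0.0142, 0.0234]
eef_rot: [0.996, 0.085, -0.001, 0.0]
contact_force: [-0.4, 0.7, -2.9]
time: 27.85
tcp_pos: [0.6472, -0.0142, 0.023]
eef_rot: [0.996, 0.085, -0.001, 0.0]
contact_force: [-0.5, 0.5, -1.0]
```

```bash
python3 steer.py '0 0 .0004 0 0 0 0;0 0 0 0 0 0 0;0 0 0 0 0 0 0'|sed -n 2,4p; python3 steer.py '0 0 0 0 0 0 .35;0 0 0 0 0 0 .4;0 0 0 0 0 0 .5;0 0 0 0 0 0 .65;0 0 0 0 0 0 .75;0 0 0 0 0 0 .75'|sed -n 1,6p; python3 steer.py '0 0 -.015 0 0 0 .75;0 0 -.03 0 0 0 .75;0 0 -.04 0 0 0 .75;0 0 -.04 0 0 0 1;0 0 -.04 0 0 0 1;0 0 -.04 0 0 0 1;0 0 -.04 0 0 0 1;0 0 0 0 0 0 1;0 0 0 0 0 0 1;0 0 0 0 0 0 1'
python3 chk.py
python3 - <<'E'
from bush import *
d,s=pickle.load(open("fin.pkl","rb"));w=d["wrist"]
cv2.imwrite("pics/fin.png",np.vstack([np.hstack([big(d["scene"],220,180,140,105,400/140),big(d["side"],190,150,140,105,400/140)]),np.hstack([cv2.resize(w["image"],(400,300)),cv2.resize(d["scene"]["image"],(400,300))])]))
E
```

```text
tcp_pos: [0.6472, -0.0142, 0.023]
eef_rot: [0.996, 0.085, -0.001, 0.0]
contact_force: [-3.8, -0.1, 5.9]
time: 28.6
tcp_pos: [0.6471, -0.0142, 0.0225]
eef_rot: [0.996, 0.085, -0.001, 0.0]
contact_force: [0.1, -0.4, 0.2]
gripper_width: 0.752
gripper_force: 0.0
time: 29.43
tcp_pos: [0.6475, -0.014, 0.2679]
eef_rot: [0.996, 0.085, -0.001, 0.0]
contact_force: [1.0, -0.1, -0.6]
gripper_width: 0.998
gripper_force: 0.0
post [393.4 186.3] 81 [ 0.6681 -0.13    0.0695]
post [165.1 186.6] 83 [0.6276 0.1029 0.0695]
pred bore [279.1 183.7]
bore [279.  183.7] [271 175  17  18 245] [ 0.648  -0.0132  0.056 ]
span 0.2364 along y mm 0.26 across x mm 0.25
```

View pics/fin.png

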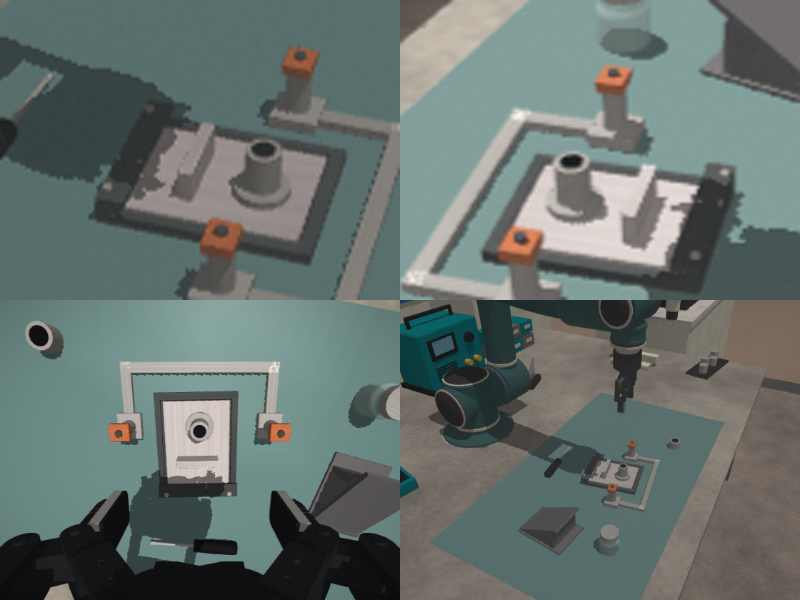

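The final views show the plate flat in the tray with its low edge under the lip. The bushing stands flange down midway between the posts, 0.3 mm off each way, with the bore at (279,184) in the full wrist image. Sleeve, jar and driver are in place, and the gripper is well clear.

```bash
python3 -c "
from workcell import bot, cams, sensors, ticket
print(ticket.job_done())"
```

```text
the job is handed in; nothing more can be done
None
```

The job is handed in: the plate lies flat in the tray with its low edge hooked under the lip, and the bushing stands flange down midway between the posts, about 0.3 mm off in each direction; robot time was about 30 s, the largest wrist force I read was about 22 N, and the sleeve, jar and screwdriver were left untouched.

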